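# Load a pendant bezel and its stone in the gluing board

### The arm

A 7-joint arm with a two-finger parallel gripper is mounted at the origin on the work surface. World frame = base frame: x ahead of the robot, y to its left, z up, the work surface at z = 0. Lengths are in mm, angles in rad, forces in N, time in s.
With the tool pointing down it reaches from about 400 to 850 mm from the base axis. Payload 4.5 kg.
Tool frame: the origin (TCP) lies between the finger pads; the fingertips stand 19 mm ahead of it and the grasp point (between the pads) is the TCP; z points along the fingers, y is the line along which they close (so a half turn about z gives the same grasp; the last joint's range is limited). The gripper opens to 85 mm and grips with 20 to 120 N. Pads are 22 mm wide; open, the fingers measure 114 mm over their backs; the gripper's body (76 mm by 85 mm) begins 54 mm behind the grasp point. The pads swing forward as they close: fully open they stand 13 mm farther back than shut.
Start: joints at [-1.253, 0.689, -0.195, 1.565, 0.157, 0.902, -0.215], TCP at [174.983, 600.028, 250.317] pointing down, gripper open.
Joint ranges: [-3.01, 3.01], [-0.46, 2.08], [-1.47, 1.51], [0.13, 2.56], [-1, 4.14], [0.04, 2.09], [-2.66, 2.66]. Speed limits (rad/s): [2.57, 2.57, 3.14, 3.14, 3.14, 3.14, 3.14].

### API

Orientations are given as a rotation vector (axis times angle).
In Python, from station import get_state, grab_frame, calibration, job_done, silhouettes gives the robot as it stands.
- The arm moves only by the tool apply_moves, never from a script. Its argument "plan" is a list of rows, each an object of numbers: "tx", "ty", "tz": the shift along the tool's x, y, z in cm; "roll": the turn about the tool's z in rad. In form: [{"tx": .., "ty": .., "tz": .., "roll": ..}, ...]. A call has 1 to 12 rows; each row is the pose to reach, as a shift and turn from the pose commanded when the call began, along the tool's axes at that moment; what a row does not reach only later rows make up. A row lasts 1/12 s, in which the tool goes at most 41.7 mm and 7.16 degrees, less where a joint would pass 70% of its speed; a pose out of reach is approached as far as the arm can. A call with a gripper value outside its range is refused whole. "jaw" is the closure, from 0 (fully open) to 1 (shut), set as the call begins (left out, the last holds). The fingers move at their own pace and stop on an object; "force" is the grip in N (left out, the last holds). Time passes only in rows, so rows that repeat a pose let the fingers close. It gives the time, the measured TCP pose, the force, the opening and the grip force at its end, in the units of the state.
- get_state(): the state, without advancing time (a new reading comes with each control period).
- grab_frame(name): name is "side" or "top" or "wrist"; returns (picture, depth): 384x512x3 uint8, blue, green, red; 384x512 float32, mm along the optical axis (not along the pixel's ray), 0 where there is no reading.
- calibration(name): a dict with "fx", "fy", "cx", "cy" (pixels), "k1" (the pictures are not rectified: a ray, as slopes to the right and down, at radius r is drawn at 1 + k1 r^2 times it, then the intrinsics apply), "T" (4x4, takes a point from camera to world coordinates). Camera axes: x right, y up, looking along -z (the intrinsics and any distortion apply to the point x, -y, -z); pixel columns grow to the right and rows downward; lengths in mm; the calibration is good to about 2 mm. A picture is of the moment at which its call begins: read the wrist's pose just before it. calibration takes no time and is no camera call; for the wrist camera it gives the pose at the moment of the call.
- job_done(): hands the job in; it is judged then, once.
Trained networks look in the newest picture that a camera, given by its name, has taken for a name from the list of things; names that differ only in an ending like _2 or _b are one class to them, and where a whole thing is asked for, a point or a joint stands for the part that bears it (a point fixed in the world has none). Each returns a list of dicts, best first, with "conf" (0 to 1); they miss things now and then, are a little off and sometimes report something else, mostly with a low value. They report only what shows in the picture. A call takes as long as a camera call. They do not tell look-alikes from the thing itself.
- silhouettes(camera, target): "pixels" (384x512 bool, what is visible of it) and "at" ([column, row] in pixels, amid what is visible of it).
The state is a dict: "t": time; "joints": joint angles; "joint_vel": joint speeds; "joint_efforts": joint torques, N m; "tool_pos": TCP position; "tcp_rot": TCP orientation; "contact_force": force on the tool from outside, world axes, zero at the start; "moment": the same for the moment, N m; "opening": finger opening in mm; "gripper_force": force on a finger pad.
Only numpy, scipy, OpenCV 4.12 (cv2) and the standard library are available. Lean on these libraries where they do the work, as an engineer would, in place of code of your own. Each camera call takes 0.05 s, during which the arm holds its last target. There are 200 camera calls.

### The job

The octagonal metal bezel stands on edge on the gluing board: tip it over and bring it into the board's round pocket, lying flat on the pocket floor with its open, recessed side up. Then bring the domed stone into the bezel's recess, flat side down and dome up, and finally swing the steel hold-down arm over until its pad rests on the stone. Leave the ring-shaped bead, the thread spool and the awl where they are.

Things in the scene. Friction and masses are not known exactly. Their poses are not given: they have to be found in the camera images.
- board: light wooden gluing board fixed to the table, 300 (x) x 500 (y) x 32 mm thick, smooth flat top. Origin: centre of its underside; z up, y along its length towards the pocket end; board top is at z = 32 mm in its frame. The pocket is centred at x 0, y 150 mm
- pocket (a point): centre of the floor of the round pocket in the board: diameter 96 mm, 19 mm deep, vertical walls, open at the top. Axes as the board's
- bezel: steel octagonal tray, 83 mm across flats, 90 over corners, 18 thick, about 0.2 kg: closed back, open front (x axis points out of the open side; rim at x +9 mm, back at -9). Starts standing on one flat, facing any way; a push of over 20 mm at its top tips it over. Origin: middle of that flat; z runs across the octagon (up at the start), its centre 41.6 mm along z
- bezel_back (a point): centre of the outside of the bezel's closed back. Axes as the bezel's. The bezel fits the pocket turned any way about its own axis; there its rim lies 1 mm below the board top
- bezel_seat (a point): centre of the bezel's recess floor. The recess is octagonal, 68 mm across flats, 11 mm deep, with side walls 7.6 mm thick and a floor 7 mm thick. Axes as the bezel's
- stone: grey-white marble cabochon: disc 58 mm in diameter, flat underneath, edge 6 mm high, then domed to 18 mm total height; about 0.09 kg. Lies dome up on the board, on the robot's side or the far side of the board. Origin: centre of its flat underside; z out of the dome
- donut: bystander: flat marble ring-shaped bead, 58 mm in diameter, 12 mm thick, with a 20 mm hole, on the board. Origin: centre of its underside
- clamp (a joint): angle of the hold-down arm (rad): 0 is level, the pad 3.5 mm above the board top over the pocket; grows as it swings up and outwards; starts at 1.7 to 2.0, past upright. The stiff hinge (0.15 N m; 2 to 4 N at the pad moves it) stays where it is left. Resting on the seated stone it reads about 0.03
- clamp_hinge (a point): hinge axis of the arm, 20 mm above the board top, at board y = 220 mm, along the board's x. The arm is a steel bar 26 mm wide and 8 mm thick, mid-plane through the axis, reaching 100 mm from it, towards the pocket (board -y) when level. Two cheeks, 54 mm wide overall, 30 mm high, hold it. Axes as the board's
- clamp_pad (a point): centre of the pressing face of the arm's round rubber pad (26 mm in diameter), 70 mm from the hinge along the arm and 16.5 mm off the bar's mid-plane on the side that comes down; when level it is straight above the pocket's centre
- spool: bystander: wooden spool 50 mm in diameter, 60 mm tall, standing on the table to the right of the board. Origin: centre of its underside
- awl: bystander: a screwdriver-like awl lying on the table to the left of the board. Origin: under its middle
Not all that is in view belongs to the job. What is shaped like the stone but purple or yellow is not meant.

How it is judged:
By the outcome, as a careful person would: the job done as asked, in the order asked, and still so for the second after the job is handed in, with the robot touching nothing.
It also fails if it takes over 72 s, if anything falls off the work surface, if the arm or the gripper's body presses on something with over 40 N, if the wrist force passes 120 N, or if a joint passes its speed limit or range.

## Working session

There is one attempt and no reset: what is moved stays moved. The work goes in short steps, Python scripts to look and compute and a tool call to move; the robot and the scene stay as the last step left them, time stands still between calls to the robot, and variables do not carry over. Pictures are saved under pics/ and viewed, at most 10 in all, crops included, and the job is handed in when it is done.

Besides the shell and the picture viewer there is one more tool, called as a command line: name --argument value ..., lists and objects as JSON in quotes. apply_moves: Moves the arm, as the interface text tells. Its arguments: {"type":"object","properties":{"plan":{"type":"array"},"jaw":{"type":"number"},"force":{"type":"number"}},"required":["plan"]}

```bash
ls; mkdir -p pics
cat > h.py <<'E'
import numpy as np, cv2
from scipy.spatial.transform import Rotation as R
from station import *
np.set_printoptions(precision=2,suppress=True)
def world(c,u,v,d):
    "pixels (arrays) + depth -> world points"
    u,v,d=[np.atleast_1d(a).astype(float) for a in (u,v,d)]
    K=np.array([[c['fx'],0,c['cx']],[0,c['fy'],c['cy']],[0,0,1.]])
    p=cv2.undistortPoints(np.stack([u,v],1)[:,None],K,np.array([c['k1'],0,0,0.]))[:,0]
    P=np.stack([p[:,0]*d,-p[:,1]*d,-d,np.ones_like(d)])
    return (np.array(c['T'])@P)[:3].T
def cloud(name):
    c=calibration(name); im,dp=grab_frame(name)
    v,u=np.mgrid[0:384,0:512]
    W=world(c,u.ravel(),v.ravel(),dp.ravel()).reshape(384,512,3)
    W[dp==0]=np.nan
    return im,dp,W,c
def delta(target):
    s=get_state(); r=R.from_rotvec(s['tcp_rot'])
    return r.inv().apply(np.array(target)-s['tool_pos'])/10
E
python3 - <<'E'
from h import *
s=get_state(); print(s['t'],s['tool_pos'],R.from_rotvec(s['tcp_rot']).as_matrix())
ims=[]
for n in ('top','side'):
    im,dp,W,c=cloud(n); ims.append(im); np.save(n+'.npy',W)
    print(n,c['T'])
    for t in ('board','bezel','stone','donut','clamp','spool','awl'):
        for q in silhouettes(n,t)[:3]:
            m=q['pixels']; P=W[m]; P=P[~np.isnan(P[:,0])]
            print(t,round(q['conf'],2),q['at'],m.sum(),np.median(P,0),np.percentile(P,5,0),np.percentile(P,95,0))
cv2.imwrite('pics/top.png',cv2.resize(ims[0],(800,600)));cv2.imwrite('pics/side.png',cv2.resize(ims[1],(800,600)))
E
```

```text
pics
0.0 [174.89 599.36 249.44] [[-0.96  0.28 -0.  ]
 [ 0.28  0.96 -0.  ]
 [-0.   -0.   -1.  ]]
top [[  -0.01    0.98   -0.21  251.47]
 [  -1.     -0.01    0.     20.57]
 [   0.      0.21    0.98 1242.15]
 [   0.      0.      0.      1.  ]]
board 0.79 [263.3, 184.2] 14136 [544.37 -20.84  31.54] [ 414.29 -243.07   15.62] [687.78 207.86  35.99]
bezel 0.82 [286.3, 173.6] 337 [549.45 -78.27  96.67] [ 538.6  -112.81   37.03] [565.87 -41.96 116.8 ]
stone 0.84 [245.1, 207.9] 284 [452.85  34.37  45.26] [431.05  10.05  36.63] [477.27  58.84  51.22]
stone 0.8 [307.7, 253.3] 269 [ 316.45 -153.23   13.77] [ 292.79 -178.01    5.95] [ 338.12 -132.38   19.  ]
stone 0.65 [231.6, 248.9] 293 [328.01  87.8   12.93] [304.69  63.65   1.21] [352.73 112.41  18.92]
donut 0.77 [240.5, 148.8] 217 [650.97  45.48  43.56] [628.34  20.43  38.89] [674.42  67.61  47.45]
clamp 0.64 [183.4, 169.6] 144 [555.44 208.14 131.24] [547.05 197.97  55.91] [568.46 221.61 150.44]
spool 0.77 [407.5, 239.0] 322 [ 360.79 -455.97   58.06] [ 341.43 -479.96    3.78] [ 382.03 -441.2    62.71]
awl 0.61 [114.3, 182.3] 323 [546.77 449.5 
[... 413 characters left out ...]
0.75 [208.5, 220.6] 237 [324.43  85.41  13.62] [302.22  64.63   2.02] [350.68 114.47  20.8 ]
stone 0.75 [246.1, 273.6] 292 [ 308.45 -160.9    13.4 ] [ 287.13 -181.14    1.98] [ 333.16 -134.51   20.49]
stone 0.56 [250.1, 203.1] 208 [447.63  28.1   46.18] [427.26  10.44  36.22] [471.82  51.32  52.59]
donut 0.5 [299.1, 176.4] 212 [649.49  43.83  43.73] [624.36  18.99  33.07] [675.9   67.21  48.97]
clamp 0.72 [246.9, 143.7] 206 [554.99 206.38 113.09] [544.89 198.67  59.2 ] [568.64 220.16 147.74]
spool 0.6 [328.7, 344.1] 393 [ 351.33 -466.74   58.26] [ 336.69 -483.68    5.62] [ 375.3  -445.17   63.48]
awl 0.51 [205.0, 126.0] 126 [532.01 434.56  22.75] [505.55 400.78  10.83] [564.81 479.59  27.84]
```

View pics/top.png

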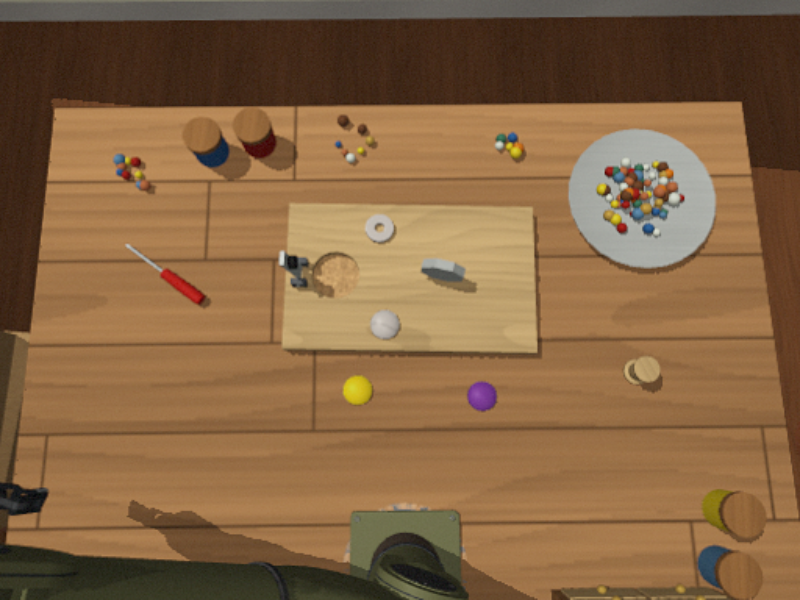

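View pics/side.png

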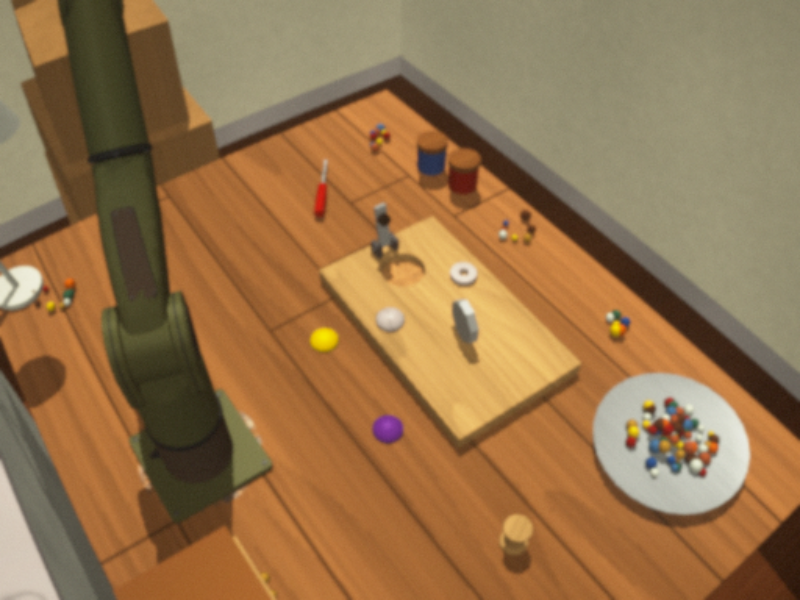

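Run:
```python
from h import *
out=[]
for n in ('top','side'):
    im,dp=grab_frame(n); W=np.load(n+'.npy')
    q=silhouettes(n,'bezel')[0]; m=q['pixels']; P=W[m]; P=P[~np.isnan(P[:,0])]
    # board fit: top points
    b=silhouettes(n,'board')[0]['pixels']; B=W[b]; B=B[abs(B[:,2]-32)<5]
    r=cv2.minAreaRect(B[:,:2].astype(np.float32)); print(n,'board',r,np.median(B[:,2]))
    T=P[P[:,2]>108]; print('top ridge',len(T),T.mean(0),cv2.minAreaRect(T[:,:2].astype(np.float32)), P[:,2].max())
    ax=np.linalg.svd(P[:,:2]-P[:,:2].mean(0))[2][0]; nn=np.array([-ax[1],ax[0]]); nn*=np.sign(nn[0]); 
    o=P[:,:2].mean(0); a=(P[:,:2]-o)@ax; d=(P[:,:2]-o)@nn
    print('axis',ax,'normal',nn)
    for z0 in range(30,125,10):
        print(z0,[ (round(float(np.median(d[s])),1) if (s:=(P[:,2]>=z0)&(P[:,2]<z0+10)&(a>=a0)&(a<a0+12)).sum() else None) for a0 in range(-48,48,12)])
    u,v=map(int,q['at']); out.append(cv2.resize(im[v-28:v+28,u-35:u+35],(400,320),interpolation=cv2.INTER_CUBIC))
    s=silhouettes(n,'stone'); 
    k=[x for x in s if np.nanmedian(W[x['pixels']][:,2])>35][0]; u,v=map(int,k['at']); print('stone at',u,v)
    out.append(cv2.resize(im[v-28:v+28,u-35:u+35],(400,280),interpolation=cv2.INTER_CUBIC))
cv2.imwrite('pics/crop.png',np.hstack([np.vstack(out[:2]),np.vstack(out[2:])]))
```

```text
top board ((566.089111328125, -83.17659759521484), (88.6063003540039, 46.07170486450195), 78.61605072021484) 32.52396554576035
top ridge 99 [552.09 -80.73 113.99] ((552.2568969726562, -81.44212341308594), (51.25048065185547, 18.56627082824707), 75.22443389892578) 119.97152377951215
axis [0.24 0.97] normal [ 0.97 -0.24]
30 [None, None, -3.4, -3.3, -3.6, -3.8, None, None]
40 [None, -3.0, -3.3, -4.0, -3.7, -4.4, -2.9, None]
50 [None, -4.1, -3.5, -3.8, -4.6, -3.7, -3.4, None]
60 [None, -4.2, -3.7, -3.7, -4.6, -4.1, -4.0, None]
70 [-4.1, -3.7, -3.5, -3.4, -3.7, -3.8, -3.9, None]
80 [None, -3.8, -3.5, -4.3, -3.9, -3.8, -3.3, None]
90 [0.2, 0.1, -4.3, -3.4, -3.6, -4.0, -3.0, 0.9]
100 [None, 4.4, -1.7, -3.8, -4.1, -3.7, 3.4, 2.4]
110 [None, None, 5.1, 3.6, 4.0, 3.0, 3.8, None]
120 [None, None, None, None, None, None, None, None]
stone at 283 173
side board ((551.9332275390625, -16.149810791015625), (505.9533386230469, 305.8683166503906), 88.64418029785156) 32.470561615518136
top ridge 83 [550.15 -81.49 114.33] ((551.1731567382812, -82.11337280273438), (48.75536346435547, 19.946197509765625), 75.18848419189453) 119.31586284422315
axis [-0.18 -0.98] normal [ 0.98 -0.18]
30 [None, -0.9, -2.4, -3.8, -4.1, -4.1, None, None]
40 [-0.9, -2.3, -4.1, -2.8, -4.0, -4.8, None, None]
50 [-1.1, -2.4, -3.5, -2.8, -4.3, -5.2, -3.7, None]
60 [-1.0, -2.8, -3.6, -3.4, -3.1, -5.0, 2.1, None]
70 [-1.5, -2.1, -2.4, -4.0, -5.3, -4.6, -0.3, 5.0]
80 [-1.2, -1.8, -3.7, -4.1, -4.1, -6.6, -2.4, -0.2]
90 [0.1, -1.5, -2.3, -3.2, -5.6, -4.6, 2.5, 3.3]
100 [7.8, -1.5, -2.5, -2.9, -2.9, 2.0, 4.7, None]
110 [None, 6.2, 5.1, 4.0, 2.3, 4.6, None, None]
120 [None, None, None, None, None, None, None, None]
stone at 249 204
```

View pics/crop.png

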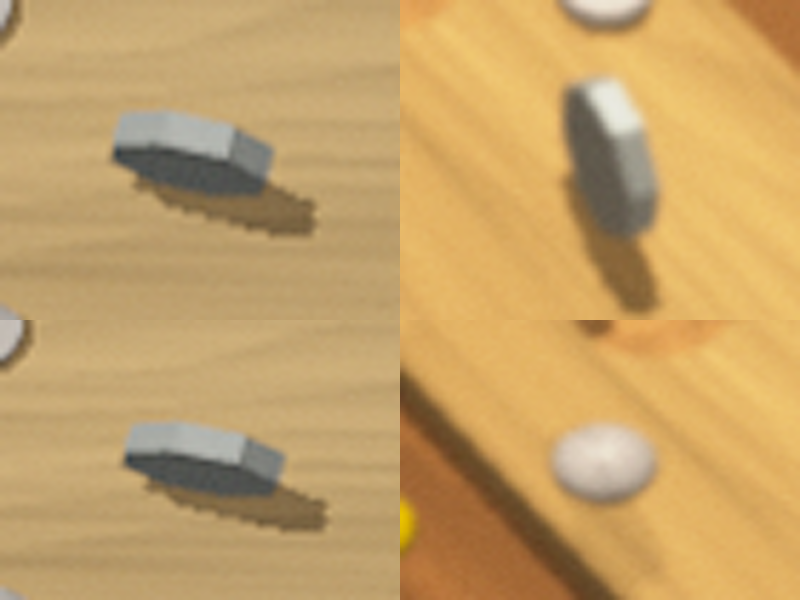

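Run:
```python
from h import *
s=get_state(); M=R.from_rotvec(s['tcp_rot']).as_matrix(); print(s['t'],M)
C=np.array(calibration('wrist')['T']); print(M.T@(C[:3,3]-s['tool_pos']), M.T@C[:3,:3])
print(calibration('wrist')['fx'])
for t in ([500,90,330],[596,-94,200]): print(delta(t))
for n in ('top','side'):
    W=np.load(n+'.npy'); P=W.reshape(-1,3); m=(abs(P[:,2]-13)<5)&(abs(P[:,0]-556)<60)&(abs(P[:,1]-134)<60)
    Q=P[m]; print(n,m.sum(),Q.mean(0),Q.min(0),Q.max(0))
```

```text
1.2 [[-0.96  0.28  0.  ]
 [ 0.28  0.96  0.  ]
 [-0.    0.   -1.  ]]
[  74.13   -0.39 -123.51] [[ 0.    0.96  0.29]
 [ 1.   -0.   -0.  ]
 [-0.    0.29 -0.96]]
302.63897484886877
[-45.48 -39.86  -7.97]
[-59.85 -54.84   5.03]
top 642 [560.43 134.2   12.94] [515.81  88.01   8.08] [605.68 180.1   17.91]
side 343 [562.24 142.57  14.09] [517.74  98.63   8.19] [606.43 184.34  17.9 ]
```

apply_moves --plan '[{"tx":-3.0,"ty":-2.6,"tz":-1},{"tx":-6,"ty":-5.2,"tz":-2},{"tx":-9,"ty":-7.8,"tz":-3},{"tx":-12,"ty":-10.4,"tz":-4},{"tx":-15,"ty":-13,"tz":-5},{"tx":-18,"ty":-15.6,"tz":-6},{"tx":-21,"ty":-18.2,"tz":-7},{"tx":-24,"ty":-20.8,"tz":-8},{"tx":-27,"ty":-23.4,"tz":-8},{"tx":-30,"ty":-26,"tz":-8},{"tx":-33,"ty":-28.6,"tz":-8},{"tx":-36,"ty":-31.2,"tz":-8}]' --jaw 1

```text
invalid input
```

apply_moves --plan '[{"tx":-3,"ty":-2.8},{"tx":-6,"ty":-5.6},{"tx":-9,"ty":-8.6},{"tx":-9.5,"ty":-8.6},{"tx":-9.5,"ty":-8.6}]'

```text
invalid input
```

```bash
cat > look.py <<'E'
from h import *
def board_fit(im,W):
    P=W.reshape(-1,3)
    m=(W[...,2]<22)&(W[...,2]>4)&(abs(W[...,0]-558)<65)&(abs(W[...,1]-134)<65)
    n,l,st,ce=cv2.connectedComponentsWithStats(m.astype(np.uint8)); k=1+st[1:,4].argmax(); mm=l==k
    Q=W[mm]; f=Q[abs(Q[:,2]-np.median(Q[:,2]))<2.5]
    return cv2.minEnclosingCircle(f[:,:2].astype(np.float32)), Q.mean(0), np.median(Q[:,2]),len(Q)
E
python3 - <<'E'
from look import *
s=get_state(); print(s['t'],s['tool_pos'],s['opening'],s['joints'])
im,dp,W,c=cloud('wrist'); np.save('w1.npy',W); cv2.imwrite('pics/w1.png',im)
print(board_fit(im,W))
for t in ('bezel','stone','clamp','donut'):
    for q in silhouettes('wrist',t)[:2]:
        P=W[q['pixels']]; P=P[~np.isnan(P[:,0])]; print(t,round(q['conf'],2),q['at'],np.median(P,0),np.percentile(P,2,0),np.percentile(P,98,0))
B=W[abs(W[...,2]-32)<4]; print('board z',np.median(B[:,2]))
E
```

```text
1.2 [174.97 600.01 250.31] 85.31661096607706 [-1.25  0.69 -0.19  1.57  0.16  0.9  -0.22]Traceback (most recent call last):
  File "<stdin>", line 4, in <module>
  File "look.py", line 5, in board_fit
    n,l,st,ce=cv2.connectedComponentsWithStats(m.astype(np.uint8)); k=1+st[1:,4].argmax(); mm=l==k
                                                                        ~~~~~~~~~~~~~~~^^
ValueError: attempt to get argmax of an empty sequence
```

View pics/w1.png

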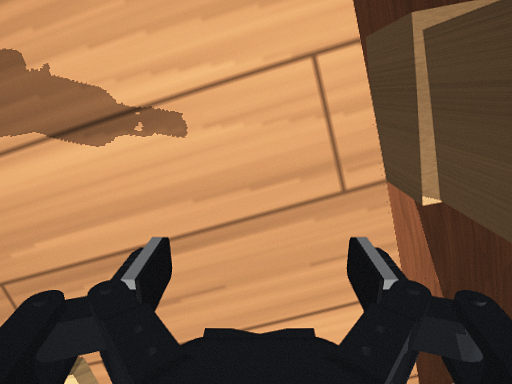

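The moves were refused because the rows were missing keys, so this picture shows only the table and the open gripper. I'll send full rows.

apply_moves --plan '[{"tx":-3.0,"ty":-2.6,"tz":-1,"roll":0},{"tx":-6,"ty":-5.2,"tz":-2,"roll":0},{"tx":-9,"ty":-7.8,"tz":-3,"roll":0},{"tx":-12,"ty":-10.4,"tz":-4,"roll":0},{"tx":-15,"ty":-13,"tz":-5,"roll":0},{"tx":-18,"ty":-15.6,"tz":-6,"roll":0},{"tx":-21,"ty":-18.2,"tz":-7,"roll":0},{"tx":-24,"ty":-20.8,"tz":-8,"roll":0},{"tx":-27,"ty":-23.4,"tz":-8,"roll":0},{"tx":-30,"ty":-26,"tz":-8,"roll":0},{"tx":-33,"ty":-28.6,"tz":-8,"roll":0},{"tx":-36,"ty":-31.2,"tz":-8,"roll":0}]' --jaw 1

```text
t: 2.25
tool_pos: [434.0, 197.9, 330.7]
tcp_rot: [0.444, 3.109, 0.001]
contact_force: [1.2, 0.2, -0.3]
opening: -0.1
gripper_force: 0.0
```

apply_moves --plan '[{"tx":-3,"ty":-2.8,"tz":0,"roll":0},{"tx":-6,"ty":-5.6,"tz":0,"roll":0},{"tx":-9,"ty":-8.6,"tz":0,"roll":0},{"tx":-9.5,"ty":-8.6,"tz":0,"roll":0},{"tx":-9.5,"ty":-8.6,"tz":0,"roll":0}]'

```text
t: 2.67
tool_pos: [502.1, 87.2, 330.2]
tcp_rot: [0.455, 3.107, -0.001]
contact_force: [-0.9, 0.8, -1.0]
opening: -0.2
gripper_force: 0.0
```

Run:
```python
from look import *
s=get_state(); print(s['t'],s['tool_pos'],s['opening'],s['joints'],R.from_rotvec(s['tcp_rot']).as_matrix())
im,dp,W,c=cloud('wrist'); np.save('w1.npy',W); cv2.imwrite('pics/w2.png',im)
for t in ('bezel','stone','clamp','donut'):
    for q in silhouettes('wrist',t)[:2]:
        P=W[q['pixels']]; P=P[~np.isnan(P[:,0])]; print(t,round(q['conf'],2),q['at'],np.median(P,0),np.percentile(P,2,0),np.percentile(P,98,0))
B=W[abs(W[...,2]-32)<4]; print('board z',np.median(B[:,2]))
print(board_fit(im,W)); print(delta([596,-94,200]))
```

```text
2.6667 [502.07  87.15 330.2 ] -0.20851416114508223 [-0.14  0.44 -0.19  1.8   0.1   0.91  0.91] [[-0.96  0.29  0.  ]
 [ 0.29  0.96 -0.  ]
 [-0.   -0.   -1.  ]]
bezel 0.71 [150.8, 227.2] [549.25 -72.6   94.41] [ 536.47 -115.21   38.85] [568.47 -37.83 115.89]
stone 0.77 [60.9, 71.0] [ 317.78 -149.51   12.97] [ 291.41 -180.12   -0.04] [ 342.68 -128.11   18.32]
stone 0.7 [211.3, 126.9] [454.26  36.12  45.94] [429.17  10.47  37.33] [481.09  60.03  50.53]
clamp 0.67 [371.4, 177.3] [556.5  207.38 130.37] [547.45 196.95  52.58] [572.69 222.   151.48]
board z 31.91531397559271
(((559.9317626953125, 132.27346801757812), 48.18513107299805), array([560.81, 132.86,  13.87]), np.float64(13.704413324723248), 3109)
[-14.44 -15.26  13.02]
```

View pics/w2.png

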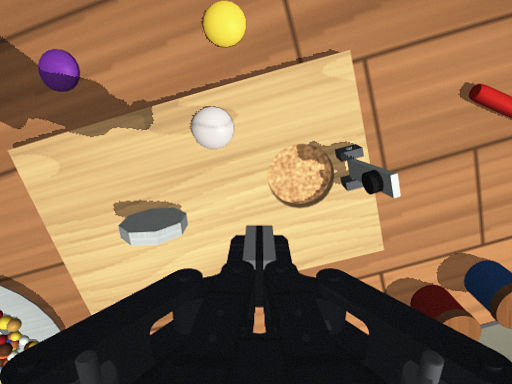

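The picture shows the grey-white stone at (211,127). The look-alikes are purple at (60,71) and yellow at (224,22), both off the board, so the one on the board is meant. The pocket is at (300,175), the bezel at (152,227) with its back towards the robot, and the clamp at (371,177). Next I go behind the bezel, on its open side, and tip it towards the robot.

apply_moves --plan '[{"tx":-2.4,"ty":-2.6,"tz":1.5,"roll":0},{"tx":-4.8,"ty":-5.2,"tz":3,"roll":0},{"tx":-7.2,"ty":-7.8,"tz":5,"roll":0},{"tx":-9.6,"ty":-10.4,"tz":7,"roll":0},{"tx":-12,"ty":-13,"tz":9,"roll":0},{"tx":-14,"ty":-15,"tz":11,"roll":0},{"tx":-14.4,"ty":-15.3,"tz":13,"roll":0},{"tx":-14.4,"ty":-15.3,"tz":16,"roll":0},{"tx":-14.4,"ty":-15.3,"tz":19,"roll":0},{"tx":-14.4,"ty":-15.3,"tz":21.5,"roll":0},{"tx":-14.4,"ty":-15.3,"tz":21.5,"roll":0},{"tx":-14.4,"ty":-15.3,"tz":21.5,"roll":0}]'

```text
t: 3.92
tool_pos: [595.1, -95.0, 114.7]
tcp_rot: [-0.44, -3.108, -0.001]
contact_force: [1.1, 1.1, 0.2]
opening: -0.1
gripper_force: 0.0
```

apply_moves --plan '[{"tx":1,"ty":0,"tz":0,"roll":0},{"tx":1.8,"ty":0,"tz":0,"roll":0},{"tx":2.4,"ty":0,"tz":0,"roll":0},{"tx":2.9,"ty":0,"tz":0,"roll":0},{"tx":3.4,"ty":0,"tz":0,"roll":0},{"tx":3.9,"ty":0,"tz":0,"roll":0},{"tx":4.3,"ty":0,"tz":0,"roll":0},{"tx":4.7,"ty":0,"tz":0,"roll":0},{"tx":5.1,"ty":0,"tz":0,"roll":0},{"tx":5.5,"ty":0,"tz":0,"roll":0},{"tx":5.5,"ty":0,"tz":0,"roll":0}]'

```text
t: 4.83
tool_pos: [541.9, -81.0, 115.1]
tcp_rot: [-0.444, -3.109, -0.0]
contact_force: [0.6, 0.2, 0.7]
opening: -0.0
gripper_force: 0.0
```

Run:
```python
from look import *
s=get_state(); print(s['t'],s['tool_pos'],s['contact_force'])
im,dp,W,c=cloud('top')
for q in silhouettes('top','bezel')[:2]:
        P=W[q['pixels']]; P=P[~np.isnan(P[:,0])]; print(round(q['conf'],2),q['at'],len(P),np.median(P,0),np.percentile(P,2,0),np.percentile(P,98,0))
```

```text
4.8333 [541.91 -80.97 115.13] [0.58 0.17 0.71]
0.53 [273.8, 190.7] 319 [503.22 -48.72  40.33] [463.08 -65.4   32.3 ] [541.49 -24.44  54.34]
```

apply_moves --plan '[{"tx":0,"ty":0,"tz":-4,"roll":0},{"tx":-0.5,"ty":0,"tz":-8,"roll":0},{"tx":-1,"ty":0,"tz":-12,"roll":0},{"tx":-1.5,"ty":0,"tz":-15,"roll":0},{"tx":-2,"ty":0,"tz":-18,"roll":0},{"tx":-2,"ty":0,"tz":-18,"roll":0},{"tx":-2,"ty":0,"tz":-18,"roll":0}]' --jaw 0.6

```text
t: 5.52
tool_pos: [563.5, -87.1, 297.0]
tcp_rot: [0.444, 3.105, 0.0]
contact_force: [0.4, -0.2, -0.4]
opening: 34.4
gripper_force: 0.0
```

```bash
cat >> look.py <<'E'
def rim_fit(W,c0,z0,z1,rad=62,band=None):
    "minAreaRect-free octagon fit: area centroid of rasterised convex hull of points with z0<z<z1 near c0, orientation by hull support"
    P=W[(W[...,2]>z0)&(W[...,2]<z1)&(np.hypot(W[...,0]-c0[0],W[...,1]-c0[1])<rad)][:,:2]
    from scipy.optimize import least_squares
    h=cv2.convexHull(P.astype(np.float32))[:,0]
    a=np.arange(0,360,45)*np.pi/180
    def sup(x,ap):  # support of octagon of apothem ap
        t=np.arange(0,2*np.pi,np.pi/36); d=np.stack([np.cos(t),np.sin(t)],1)
        V=ap/np.cos(np.pi/8)*np.stack([np.cos(a+np.pi/8+x[2]),np.sin(a+np.pi/8+x[2])],1)+x[:2]
        return (d@V.T).max(1)-(d@h.T).max(1)
    best=min((least_squares(lambda x:sup(x,x[3]),[*c0,g,41.5],loss='soft_l1') for g in np.arange(0,.78,.13)),key=lambda r:r.cost)
    return best.x,best.cost,len(P)
E
python3 - <<'E'
from look import *
s=get_state(); print(s['t'],s['tool_pos'],s['opening'])
im,dp,W,c=cloud('wrist'); np.save('w3.npy',W); cv2.imwrite('pics/w3.png',im)
for q in silhouettes('wrist','bezel')[:1]:
        P=W[q['pixels']]; P=P[~np.isnan(P[:,0])]; print(round(q['conf'],2),q['at'],len(P),np.median(P,0),np.percentile(P,2,0),np.percentile(P,98,0))
        print(np.histogram(P[:,2],range(28,60,2)))
print('rim',rim_fit(W,(503,-69),46,56))
im,dp,W,c=cloud('top'); print('top',rim_fit(W,(503,-69),46,56))
E
```

```text
5.5167 [563.52 -87.14 297.03] 34.441274934846476
0.63 [259.1, 102.9] 4198 [501.79 -66.68  39.57] [ 464.   -105.02   37.39] [540.76 -29.05  51.19]
(array([   0,    6,    2,    1,  297, 2133,  273,   22,   29,   48,  779,
        603,    5,    0,    0]), array([28, 30, 32, 34, 36, 38, 40, 42, 44, 46, 48, 50, 52, 54, 56, 58]))
rim (array([502.57, -67.22,   0.54,  41.23]), np.float64(7.232593554321218), 1452)
top (array([502.7 , -66.74,   0.55,  40.78]), np.float64(8.451632427168242), 197)
```

View pics/w3.png

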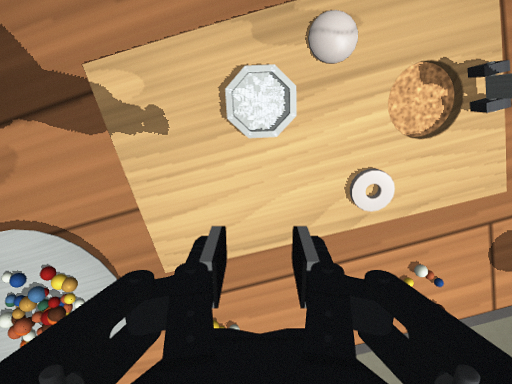

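The bezel lies open side up at (259,101) in the wrist picture. Its rim is at z 50 and its recess floor at 39.5, as expected. I'll grip the wall on the side away from the clamp.

Run:
```python
from look import *
s=get_state(); M=R.from_rotvec(s['tcp_rot']).as_matrix(); print(M[:,1], s['tool_pos'], delta([493.6,-103.5,61]))
```

```text
[ 0.28  0.96 -0.  ] [561.08 -86.82 293.87] [ 5.94 -3.48 23.31]
```

apply_moves --plan '[{"tx":3,"ty":-1.7,"tz":3,"roll":-0.02},{"tx":5.9,"ty":-3.5,"tz":6,"roll":-0.045},{"tx":5.9,"ty":-3.5,"tz":10,"roll":-0.045},{"tx":5.9,"ty":-3.5,"tz":14,"roll":-0.045},{"tx":5.9,"ty":-3.5,"tz":17.5,"roll":-0.045},{"tx":5.9,"ty":-3.5,"tz":20,"roll":-0.045},{"tx":5.9,"ty":-3.5,"tz":21.5,"roll":-0.045},{"tx":5.9,"ty":-3.5,"tz":21.5,"roll":-0.045},{"tx":5.9,"ty":-3.5,"tz":21.5,"roll":-0.045}]'

```text
t: 6.42
tool_pos: [494.3, -103.6, 79.0]
tcp_rot: [-0.373, -3.115, -0.0]
contact_force: [1.3, 0.5, 0.4]
opening: 34.0
gripper_force: 0.0
```

Run:
```python
from look import *
im,dp,W,c=cloud('wrist'); s=get_state(); print(s['t'],s['tool_pos'],s['opening'],s['contact_force'],delta([493.6,-103.5,61]),R.from_rotvec(s['tcp_rot']).as_matrix()[:,1])
cv2.imwrite('pics/w4.png',im)
```

```text
6.4667 [ 495.31 -103.77   80.1 ] 34.22490993800981 [-0.15  0.38 -0.07] [ 0.17 -0.01  1.91] [ 0.24  0.97 -0.  ]
```

View pics/w4.png

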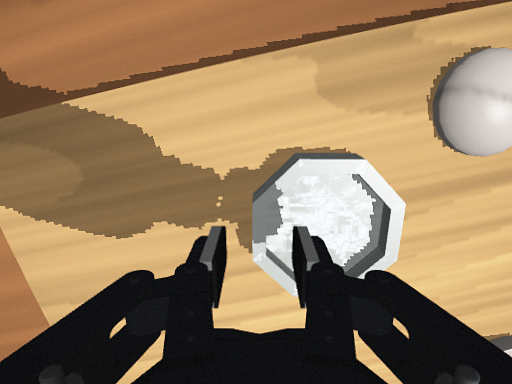

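The fingers straddle the left wall at (258,235), one of them inside the recess. Next I descend and grip.

apply_moves --plan '[{"tx":0.1,"ty":0,"tz":0.8,"roll":0},{"tx":0.1,"ty":0,"tz":1.5,"roll":0},{"tx":0.1,"ty":0,"tz":1.8,"roll":0},{"tx":0.1,"ty":0,"tz":1.8,"roll":0}]'

```text
t: 6.8
tool_pos: [494.5, -103.6, 61.9]
tcp_rot: [-0.374, -3.119, -0.0]
contact_force: [-0.5, -0.1, -0.0]
opening: 34.2
gripper_force: 0.0
```

apply_moves --plan '[{"tx":0,"ty":0,"tz":0,"roll":0},{"tx":0,"ty":0,"tz":0,"roll":0},{"tx":0,"ty":0,"tz":0,"roll":0},{"tx":0,"ty":0,"tz":0,"roll":0},{"tx":0,"ty":0,"tz":0,"roll":0}]' --jaw 1 --force 60

```text
t: 7.22
tool_pos: [495.0, -103.8, 62.7]
tcp_rot: [0.374, 3.119, -0.0]
contact_force: [-0.5, -1.2, 6.0]
opening: 5.3
gripper_force: 59.3
```

apply_moves --plan '[{"tx":0,"ty":0,"tz":-1,"roll":0},{"tx":0,"ty":0,"tz":-2.5,"roll":0},{"tx":0,"ty":0,"tz":-4.5,"roll":0},{"tx":0,"ty":0,"tz":-6,"roll":0},{"tx":0,"ty":0,"tz":-6,"roll":0},{"tx":0,"ty":0,"tz":-6,"roll":0},{"tx":0,"ty":0,"tz":-6,"roll":0}]'

```text
t: 7.8
tool_pos: [494.2, -103.7, 121.8]
tcp_rot: [-0.374, -3.118, -0.0]
contact_force: [-0.3, 0.0, -2.6]
opening: 5.1
gripper_force: 58.7
```

Run:
```python
from look import *
im,dp,W,c=cloud('wrist'); s=get_state(); M=R.from_rotvec(s['tcp_rot']).as_matrix()
print(s['t'],s['tool_pos'],s['opening'],s['contact_force'],M[:,1])
t=M[:,1]; g=s['tool_pos']+37.6*t
print(g)
q=silhouettes('wrist','bezel')[0]; P=W[q['pixels']]; P=P[~np.isnan(P[:,0])]; L=np.array([(P-s['tool_pos'])@M[:,0],(P-s['tool_pos'])@t,P[:,2]]).T
print(q['conf'],len(P),np.percentile(L,[2,50,98],0))
F=L[(abs(L[:,0])<40)&(L[:,1]>20)&(L[:,1]<60)]; F=F[F[:,2]<np.percentile(F[:,2],60)]
A=np.c_[F[:,:2],np.ones(len(F))]; print('floor plane (slope x,y, c)',np.linalg.lstsq(A,F[:,2],rcond=None)[0])
zr=np.percentile(L[:,2],90); print(zr,rim_fit(W,g[:2],zr-4,zr+6,60))
```

```text
7.85 [ 493.99 -103.64  121.44] 5.207385218374582 [ 0.14  0.42 -2.79] [ 0.24  0.97 -0.  ]
[502.88 -67.11 121.43]
0.87 15928 [[-22.2   -1.68  93.3 ]
 [ 11.9   41.96  97.45]
 [ 42.58  77.28 109.48]]
floor plane (slope x,y, c) [-0.03 -0.01 96.54]
108.40415670701009 (array([499.89, -67.3 ,  -0.24,  41.2 ]), np.float64(194.7163379621325), 5565)
```

Run:
```python
from look import *
from scipy.optimize import least_squares
for f in ('w1','w3','top'):
    W=np.load(f+'.npy'); print(f,board_fit(None,W))
    # edge: board-level pixels (z>28) adjacent to pocket (z<28)
    lo=((W[...,2]<27)&(np.hypot(W[...,0]-560,W[...,1]-133)<60)).astype(np.uint8)
    hi=(abs(W[...,2]-32)<4)&(np.hypot(W[...,0]-560,W[...,1]-133)<60)
    E=W[(cv2.dilate(lo,np.ones((3,3)))>0)&hi][:,:2]
    r=least_squares(lambda x:np.hypot(*(E-x[:2]).T)-x[2],[560,133,48],loss='soft_l1').x; print('edge',r,len(E))
print(delta([494+57.1,-103.6+199.4,125]))
```

```text
w1 (((559.9317626953125, 132.27346801757812), 48.18513107299805), array([560.81, 132.86,  13.87]), np.float64(13.704413324723248), 3109)
edge [558.03 131.9   48.39] 236
w3 (((558.2915649414062, 134.18914794921875), 47.86639404296875), array([558.81, 138.46,  13.89]), np.float64(13.620540220311966), 4131)
edge [557.75 132.02  48.22] 267
top (((560.9406127929688, 133.80426025390625), 47.062904357910156), array([561.14, 133.84,  13.05]), np.float64(13.08450816946629), 679)
edge [557.57 132.64  49.68] 137
[-0.83 20.72 -0.37]
```

apply_moves --plan '[{"tx":0,"ty":2,"tz":0,"roll":0},{"tx":-0.1,"ty":5,"tz":0,"roll":0},{"tx":-0.2,"ty":8.5,"tz":0,"roll":0},{"tx":-0.4,"ty":12,"tz":0,"roll":0},{"tx":-0.5,"ty":15.5,"tz":0,"roll":0},{"tx":-0.6,"ty":18.5,"tz":0,"roll":0},{"tx":-0.6,"ty":20.2,"tz":0,"roll":0},{"tx":-0.6,"ty":20.7,"tz":1,"roll":0},{"tx":-0.6,"ty":20.7,"tz":2,"roll":0},{"tx":-0.6,"ty":20.7,"tz":3,"roll":0},{"tx":-0.6,"ty":20.7,"tz":3,"roll":0},{"tx":-0.6,"ty":20.7,"tz":3,"roll":0}]'

```text
t: 8.9
tool_pos: [548.2, 93.4, 90.9]
tcp_rot: [-0.378, -3.116, 0.004]
contact_force: [0.4, -0.2, -2.4]
opening: 5.0
gripper_force: 59.0
```

Run:
```python
from look import *
im,dp,W,c=cloud('wrist'); S=[]
for i in range(3): 
    grab_frame('wrist'); s=get_state(); S.append(s['tool_pos'])
M=R.from_rotvec(s['tcp_rot']).as_matrix()
print(s['t'],S,s['opening'],s['contact_force'],M[:,1]); p=np.mean(S,0); print('bezel centre',p+37.6*M[:,1],M.T@(np.array([549,95.7,54])-p)/10)
cv2.imwrite('pics/w5.png',im)
```

```text
9.1 [array([549.41,  94.43,  92.15]), array([549.72,  94.87,  92.48]), array([549.79,  95.23,  92.63])] 5.473379372972181 [-0.05 -0.29 -2.99] [0.24 0.97 0.  ]
bezel centre [558.58 131.36  92.42] [0.08 0.07 3.84]
```

View pics/w5.png

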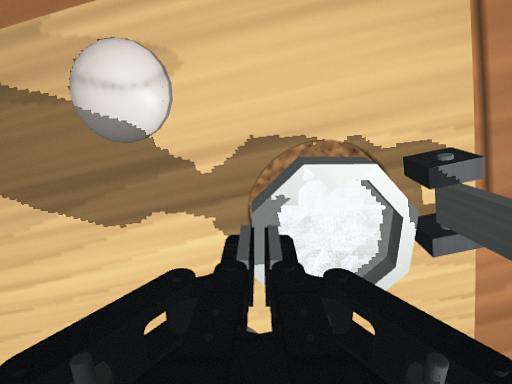

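The gripped bezel, at (335,215), hovers over the pocket whose edge shows at (325,145). Next I lower it, minding the force.

apply_moves --plan '[{"tx":0.1,"ty":0,"tz":1.2,"roll":0},{"tx":0.1,"ty":0,"tz":2,"roll":0},{"tx":0.1,"ty":0,"tz":2.6,"roll":0},{"tx":0.1,"ty":0,"tz":3,"roll":0},{"tx":0.1,"ty":0,"tz":3.3,"roll":0},{"tx":0.1,"ty":0,"tz":3.3,"roll":0},{"tx":0.1,"ty":0,"tz":3.3,"roll":0}]'

```text
t: 9.68
tool_pos: [548.6, 96.3, 59.3]
tcp_rot: [-0.374, -3.119, -0.0]
contact_force: [-0.1, 0.2, -2.4]
opening: 4.9
gripper_force: 59.0
```

apply_moves --plan '[{"tx":0,"ty":0,"tz":0.2,"roll":0},{"tx":0,"ty":0,"tz":0.4,"roll":0},{"tx":0,"ty":0,"tz":0.4,"roll":0},{"tx":0,"ty":0,"tz":0.4,"roll":0}]'

```text
t: 10.02
tool_pos: [548.5, 96.3, 55.3]
tcp_rot: [-0.374, -3.119, -0.0]
contact_force: [0.3, -0.1, -1.8]
opening: 5.2
gripper_force: 58.9
```

apply_moves --plan '[{"tx":0,"ty":0,"tz":0,"roll":0},{"tx":0,"ty":0,"tz":0,"roll":0},{"tx":0,"ty":0,"tz":0,"roll":0},{"tx":0,"ty":0,"tz":0,"roll":0},{"tx":0,"ty":0,"tz":-2,"roll":0},{"tx":0,"ty":0,"tz":-5,"roll":0},{"tx":0,"ty":-1,"tz":-9,"roll":0},{"tx":0,"ty":-2,"tz":-13,"roll":0},{"tx":0,"ty":-4,"tz":-17,"roll":0},{"tx":0,"ty":-6,"tz":-20,"roll":0},{"tx":0,"ty":-6,"tz":-20,"roll":0},{"tx":0,"ty":-6,"tz":-20,"roll":0}]' --jaw 0.7

```text
t: 11.02
tool_pos: [535.3, 36.5, 257.3]
tcp_rot: [0.378, 3.114, 0.001]
contact_force: [0.7, 0.8, -0.4]
opening: 25.4
gripper_force: 0.0
```

```bash
cat >> look.py <<'E'
def stone_fit(W,c0,z0,z1):
    "sphere-cap fit plus circle of the outline"
    m=(W[...,2]>z0)&(W[...,2]<z1)&(np.hypot(W[...,0]-c0[0],W[...,1]-c0[1])<45)
    n,l,st,ce=cv2.connectedComponentsWithStats(m.astype(np.uint8)); k=1+st[1:,4].argmax()
    P=W[l==k]; from scipy.optimize import least_squares
    (c,r)=cv2.minEnclosingCircle(P[:,:2].astype(np.float32))
    D=P[P[:,2]>z0+4]
    q=least_squares(lambda x:np.linalg.norm(D-x[:3],axis=1)-x[3],[*c0,z1-50,40],loss='soft_l1').x
    return c,r,'sphere',q,'apex',q[2]+q[3],len(P)
E
python3 - <<'E'
from look import *
for i in range(2): grab_frame('wrist')
im,dp,W,c=cloud('wrist'); s=get_state(); print(s['t'],s['tool_pos'],s['opening'])
cv2.imwrite('pics/w6.png',im); np.save('w6.npy',W)
q=silhouettes('wrist','bezel')[0]; P=W[q['pixels']]; P=P[~np.isnan(P[:,0])]; print(q['conf'],len(P),P.mean(0),np.percentile(P,[2,50,98],0)); print(np.histogram(P[:,2],range(16,44,2)))
print('rim',rim_fit(W,(558,132.3),26,36,48))
# levelness of recess floor
F=P[(np.hypot(*(P[:,:2]-[558,132]).T)<30)]; print('floor',np.linalg.lstsq(np.c_[F[:,:2]-[558,132],np.ones(len(F))],F[:,2],rcond=None)[0])
for f in ('w1','w3','w6','top'): print(f,stone_fit(np.load(f+'.npy'),(455,35),36,56))
E
```

```text
11.1667 [533.57  38.91 254.09] 26.042412365754085
0.86 4153 [555.98 133.48  23.96] [[516.4   92.56  18.71]
 [556.15 133.91  20.75]
 [593.3  170.69  32.11]]
(array([   4, 1123, 1422,   91,   54,   66,  152, 1116,  120,    0,    0,
          0,    0]), array([16, 18, 20, 22, 24, 26, 28, 30, 32, 34, 36, 38, 40, 42]))
rim (array([557.79, 132.35,   0.83,  44.63]), np.float64(47.69499887555834), 1584)
floor [ 0.   -0.   20.09]
w1 ((455.7952880859375, 34.74775695800781), 28.855995178222656, 'sphere', array([455.79,  34.47,   8.26,  42.28]), 'apex', np.float64(50.53776044682561), 1380)
w3 ((455.4490051269531, 34.271949768066406), 29.292621612548828, 'sphere', array([455.36,  34.42,   7.1 ,  43.33]), 'apex', np.float64(50.439080375509235), 2047)
w6 ((455.4924621582031, 34.29482650756836), 29.1159725189209, 'sphere', array([455.58,  34.31,   7.54,  42.9 ]), 'apex', np.float64(50.44171504064765), 2278)
top ((454.1364440917969, 32.9914665222168), 29.823261260986328, 'sphere', array([454.75,  34.67,   6.47,  43.84]), 'apex', np.float64(50.314058422671934), 269)
```

View pics/w6.png

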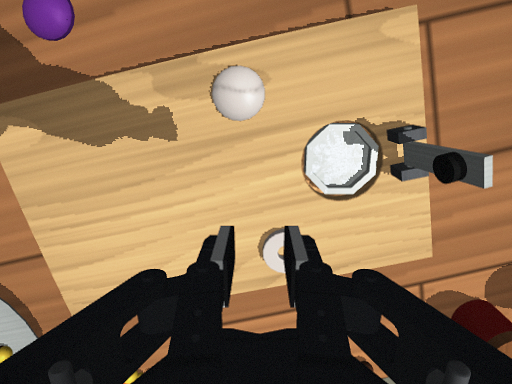

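The bezel sits level in the pocket at (342,160): floor at z 20.1, rim at 31. The stone is at (238,93) and its fits agree, at (455.5, 34.4) with the apex at 50.4. Next I turn the wrist so the fingers will clear the clamp cheeks, and go above the stone.

Run:
```python
from look import *
s=get_state(); print(s['t'],s['tool_pos'],s['joints'],delta([455.5,34.4,100]))
W=np.load('w6.npy')
q=W[(W[...,2]<24)&(np.hypot(W[...,0]-557,W[...,1]-132)<36)&(W[...,2]>17)]
r=W[(W[...,2]>=28)&(W[...,2]<34)&(np.hypot(W[...,0]-557,W[...,1]-132)<47.5)]
print('recess hull',cv2.minEnclosingCircle(q[:,:2].astype(np.float32)),q[:,:2].min(0),q[:,:2].max(0))
W6=W; c=W6[(W6[...,2]>60)&(abs(W6[...,0]-558)<40)&(W6[...,1]>185)&(W6[...,1]<280)]; print('clamp arm',c.min(0),c.max(0),np.median(c,0))
```

```text
11.2167 [533.55  39.02 253.84] [-0.07  0.57 -0.14  1.83  0.1   0.75  1.07] [ 7.43 -2.28 15.41]
recess hull ((557.5440673828125, 132.50839233398438), 35.8046760559082) [522.01  97.78] [592.46 167.93]
clamp arm [532.55 186.2   60.02] [587.78 224.26 152.49] [556.63 205.69 122.78]
```

apply_moves --plan '[{"tx":0.8,"ty":-0.3,"tz":1,"roll":-0.12},{"tx":1.6,"ty":-0.6,"tz":2,"roll":-0.24},{"tx":2.4,"ty":-0.8,"tz":3.5,"roll":-0.36},{"tx":3.2,"ty":-1,"tz":5,"roll":-0.48},{"tx":4,"ty":-1.3,"tz":7,"roll":-0.6},{"tx":4.8,"ty":-1.5,"tz":9,"roll":-0.72},{"tx":5.6,"ty":-1.8,"tz":11,"roll":-0.84},{"tx":6.4,"ty":-2,"tz":12.5,"roll":-0.96},{"tx":7,"ty":-2.2,"tz":14,"roll":-1.08},{"tx":7.4,"ty":-2.3,"tz":15,"roll":-1.2},{"tx":7.4,"ty":-2.3,"tz":15.4,"roll":-1.3},{"tx":7.4,"ty":-2.3,"tz":15.4,"roll":-1.3}]' --jaw 0.08

```text
t: 12.22
tool_pos: [455.4, 33.9, 99.2]
tcp_rot: [1.594, -2.703, -0.004]
contact_force: [-0.4, -0.5, -0.3]
opening: 78.5
gripper_force: 0.0
```

Run:
```python
from look import *
for i in range(3): grab_frame('wrist')
im,dp,W,c=cloud('wrist'); s=get_state(); M=R.from_rotvec(s['tcp_rot']).as_matrix()
print(s['t'],s['tool_pos'],s['opening'],s['joints'],M[:,1],delta([455.5,34.4,47.5]))
print(stone_fit(W,(455,35),36,56))
L=(W-s['tool_pos'])@M; m=(abs(L[...,0])<14)&(abs(abs(L[...,1])-45)<12)&(L[...,2]<40)&(W[...,2]>55)
print('tips z range',np.percentile(W[m][:,2],[0.5,1,5]) if m.any() else None)
cv2.imwrite('pics/w7.png',im)
```

```text
12.4167 [457.21  33.56 101.17] 78.34340677066253 [-0.02  0.77 -0.25  2.18  0.7   0.28  1.75] [-0.87  0.49  0.  ] [0.01 0.19 5.37]
((455.593017578125, 34.18155288696289), 28.984895706176758, 'sphere', array([455.69,  34.37,   7.43,  43.19]), 'apex', np.float64(50.61434639395289), 5541)
tips z range [ 93.78  95.06 100.95]
```

View pics/w7.png

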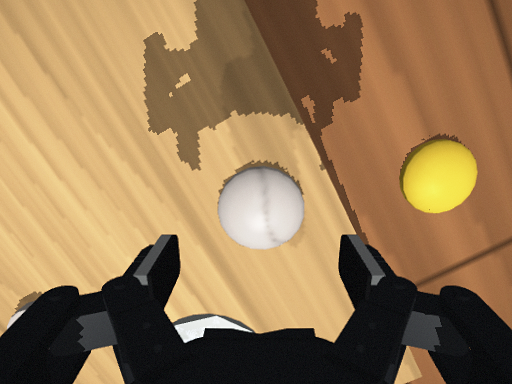

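The grey-white stone sits between the open fingers at (261,207), and the yellow look-alike is at (440,175). Next I descend and grip its edge.

apply_moves --plan '[{"tx":0,"ty":0.1,"tz":1.5,"roll":0},{"tx":0,"ty":0.1,"tz":3,"roll":0},{"tx":0,"ty":0.1,"tz":4.2,"roll":0},{"tx":0,"ty":0.1,"tz":5,"roll":0},{"tx":0,"ty":0.1,"tz":5.3,"roll":0},{"tx":0,"ty":0.1,"tz":5.3,"roll":0},{"tx":0,"ty":0.1,"tz":5.3,"roll":0}]'

```text
t: 13.0
tool_pos: [456.4, 33.7, 48.6]
tcp_rot: [-1.589, 2.71, -0.0]
contact_force: [-0.2, 1.8, -0.1]
opening: 78.4
gripper_force: 0.0
```

apply_moves --plan '[{"tx":0,"ty":0,"tz":0,"roll":0},{"tx":0,"ty":0,"tz":0,"roll":0},{"tx":0,"ty":0,"tz":0,"roll":0},{"tx":0,"ty":0,"tz":0,"roll":0},{"tx":0,"ty":0,"tz":0,"roll":0},{"tx":0,"ty":0,"tz":0,"roll":0}]' --jaw 0.5 --force 35

```text
t: 13.5
tool_pos: [456.5, 33.6, 49.3]
tcp_rot: [-1.588, 2.709, -0.001]
contact_force: [-0.1, -0.1, 7.0]
opening: 55.7
gripper_force: 35.6
```

Run:
```python
from look import *
im,dp,W,c=cloud('wrist'); s=get_state(); M=R.from_rotvec(s['tcp_rot']).as_matrix()
print(s['t'],s['tool_pos'],s['contact_force'],s['opening'])
L=(W-s['tool_pos'])@M
for sg in (1,-1):
    # points on the finger sides, beyond the stone's edge
    m=(abs(L[...,0])<16)&(sg*L[...,1]>27)&(sg*L[...,1]<55)&(L[...,2]<25)
    vv,uu=np.where(m); print(sg,m.sum())
    for z0 in range(30,70,4):
        k=m&(W[...,2]>=z0)&(W[...,2]<z0+4)
        if k.any(): print(z0,k.sum(),'x',np.percentile(L[k][:,0],[2,98]),'y',np.percentile(sg*L[k][:,1],[2,98]))
cv2.imwrite('pics/w8.png',im[120:320,80:440])
```

```text
13.55 [456.51  33.62  49.26] [-0.64  0.54  7.72] 55.381440843954245
1 11341
30 1261 x [-9.93 15.74] y [27.96 54.59]
34 17 x [-9.67 11.49] y [27.57 34.54]
38 154 x [-9.5 12. ] y [27.1  39.46]
42 164 x [-9.83 12.02] y [27.92 40.6 ]
46 176 x [-9.04 12.02] y [27.95 41.34]
50 196 x [-9.31 12.07] y [27.97 41.3 ]
54 216 x [-9.57 12.07] y [27.99 41.48]
58 240 x [-9.73 12.08] y [27.91 41.15]
62 242 x [-9.3  11.94] y [27.99 41.58]
66 215 x [-9.72 12.19] y [27.96 34.6 ]
-1 11585
30 1449 x [-10.67  15.73] y [27.71 54.71]
34 9 x [-7.73 14.85] y [27.04 33.63]
38 83 x [-8.82 12.06] y [27.03 38.19]
42 119 x [-9.91 11.93] y [27.01 39.81]
46 137 x [-8.34 12.07] y [27.02 40.42]
50 154 x [-9.16 12.05] y [27.02 40.2 ]
54 191 x [-8.78 12.02] y [27.01 40.58]
58 189 x [-9.23 11.99] y [27.01 40.56]
62 210 x [-9.28 11.86] y [27.01 40.64]
66 182 x [-9.22 12.01] y [27.01 33.71]
```

View pics/w8.png

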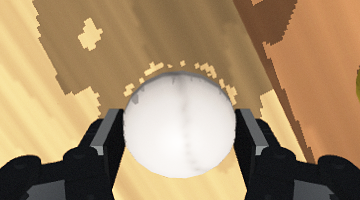

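The fingertips end at about z 37, so they bear on the dome's lower edge. I'll reopen, go 2 mm lower and grip again on the vertical edge.

apply_moves --plan '[{"tx":0,"ty":0,"tz":0,"roll":0},{"tx":0,"ty":0,"tz":0,"roll":0},{"tx":0,"ty":0,"tz":0.1,"roll":0},{"tx":0,"ty":0,"tz":0.2,"roll":0},{"tx":0,"ty":0,"tz":0.2,"roll":0}]' --jaw 0.2

```text
t: 13.97
tool_pos: [456.1, 33.6, 46.1]
tcp_rot: [1.59, -2.709, -0.0]
contact_force: [0.2, -0.5, 0.1]
opening: 68.4
gripper_force: 0.0
```

apply_moves --plan '[{"tx":0,"ty":0,"tz":0,"roll":0},{"tx":0,"ty":0,"tz":0,"roll":0},{"tx":0,"ty":0,"tz":0,"roll":0},{"tx":0,"ty":0,"tz":0,"roll":0},{"tx":0,"ty":0,"tz":0,"roll":0}]' --jaw 0.5

```text
t: 14.38
tool_pos: [456.1, 33.6, 47.0]
tcp_rot: [-1.59, 2.709, -0.001]
contact_force: [-1.5, -0.3, 10.5]
opening: 55.9
gripper_force: 40.0
```

apply_moves --plan '[{"tx":0,"ty":0,"tz":-0.5,"roll":0},{"tx":0,"ty":0,"tz":-1.5,"roll":0},{"tx":0,"ty":0,"tz":-3,"roll":0},{"tx":0,"ty":0,"tz":-5,"roll":0},{"tx":0,"ty":0,"tz":-6,"roll":0},{"tx":0,"ty":0,"tz":-6,"roll":0},{"tx":0,"ty":0,"tz":-6,"roll":0}]'

```text
t: 14.97
tool_pos: [456.4, 33.4, 106.5]
tcp_rot: [-1.589, 2.709, -0.0]
contact_force: [0.3, -0.1, -1.9]
opening: 55.7
gripper_force: 37.5
```

Run:
```python
from look import *
for i in range(3): grab_frame('wrist')
im,dp,W,c=cloud('wrist'); s=get_state(); M=R.from_rotvec(s['tcp_rot']).as_matrix()
print(s['t'],s['tool_pos'],s['contact_force'],s['opening'],s['gripper_force'])
p=s['tool_pos']; L=(W-p)@M
m=(np.hypot(L[...,0],L[...,1])<24)&(L[...,2]<30); D=W[m]
from scipy.optimize import least_squares
q=least_squares(lambda x:np.linalg.norm(D-x[:3],axis=1)-x[3],[*p[:2],p[2]-40,43],loss='soft_l1').x
print('sphere',q,'apex',q[2]+q[3],'offset',q[:3]-p,len(D))
print('to place', M.T@(np.array([557.3,132.5,p[2]])-[q[0],q[1],p[2]])/10)
np.save('w9.npy',W)
```

```text
15.1667 [455.65  33.54 105.51] [-0.97  0.77 -0.67] 55.66244231563437 37.526311988476664
sphere [454.55  29.33 137.76  35.59] apex 173.35151855413923 offset [-1.1  -4.2  32.25] 14344
to place [-14.02  -3.94  -0.02]
```

Run:
```python
from look import *
W=np.load('w9.npy'); s=get_state(); M=R.from_rotvec(s['tcp_rot']).as_matrix(); p=s['tool_pos']; print(p,s['contact_force'])
L=(W-p)@M
m=(np.hypot(L[...,0],L[...,1])<25)&(abs(L[...,2])<20); D=W[m]; print(m.sum(),np.histogram(L[m][:,2],range(-20,22,4)))
from scipy.optimize import least_squares
q=least_squares(lambda x:np.linalg.norm(D-x[:3],axis=1)-43,[*p[:2],p[2]-40],loss='soft_l1').x
print('centre',q,'apex',q[2]+43,'off',q-p); t=D-q; print('resid',np.median(abs(np.linalg.norm(t,axis=1)-43)))
print('to place', M.T@(np.array([557.3,132.5,p[2]])-[q[0],q[1],p[2]])/10)
```

```text
[455.65  33.54 105.51] [-0.97  0.77 -0.67]
7650 (array([   0,    0,    0,   23, 3961, 3220,  446,    0,    0,    0]), array([-20, -16, -12,  -8,  -4,   0,   4,   8,  12,  16,  20]))
centre [455.17  33.77  66.12] apex 109.11955432170234 off [ -0.48   0.23 -39.39]
resid 0.36184340803224657
to place [-13.6   -4.1   -0.02]
```

apply_moves --plan '[{"tx":-1.5,"ty":-0.5,"tz":0,"roll":0},{"tx":-4,"ty":-1.2,"tz":0,"roll":0},{"tx":-7,"ty":-2.1,"tz":0,"roll":0},{"tx":-10,"ty":-3,"tz":0,"roll":0},{"tx":-12.5,"ty":-3.8,"tz":0,"roll":0},{"tx":-13.6,"ty":-4.1,"tz":0,"roll":0},{"tx":-13.6,"ty":-4.1,"tz":1,"roll":0},{"tx":-13.6,"ty":-4.1,"tz":2,"roll":0},{"tx":-13.6,"ty":-4.1,"tz":3,"roll":0},{"tx":-13.6,"ty":-4.1,"tz":3,"roll":0},{"tx":-13.6,"ty":-4.1,"tz":3,"roll":0}]'

```text
t: 16.08
tool_pos: [556.5, 130.7, 74.9]
tcp_rot: [1.587, -2.706, 0.0]
contact_force: [-0.4, -0.1, -1.1]
opening: 55.5
gripper_force: 37.5
```

Run:
```python
from look import *
for i in range(3): grab_frame('wrist')
im,dp,W,c=cloud('wrist'); s=get_state(); M=R.from_rotvec(s['tcp_rot']).as_matrix(); p=s['tool_pos']; print(s['t'],p,s['opening'])
L=(W-p)@M
m=(np.hypot(L[...,0],L[...,1])<25)&(abs(L[...,2])<20); D=W[m]
from scipy.optimize import least_squares
q=least_squares(lambda x:np.linalg.norm(D-x[:3],axis=1)-43,[*p[:2],p[2]-40],loss='soft_l1').x
print('centre',q,'apex',q[2]+43); print('go', M.T@(np.array([557.3,132.5,44.5])-[q[0],q[1],p[2]])/10)
b=W[(abs(W[...,2]-31.5)<4)&(np.hypot(W[...,0]-557,W[...,1]-132)<90)]; print('board z',np.median(b[:,2]))
cv2.imwrite('pics/w10.png',im)
```

```text
16.2833 [558.4  132.12  76.68] 55.69586817488722
centre [557.72 132.29  37.03] apex 80.02916004786856
go [0.   0.05 3.22]
board z 31.88778070893308
```

View pics/w10.png

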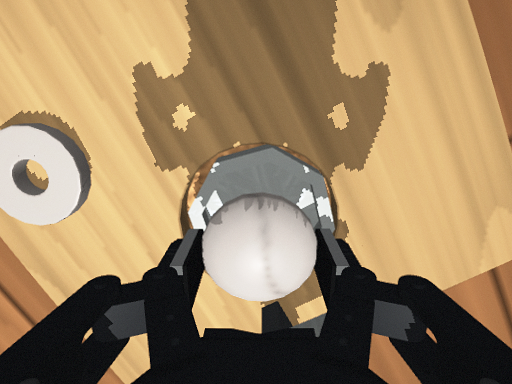

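The held stone, at (260,247), is centred over the bezel in the pocket. I've now viewed 12 pictures, two over the limit of 10, so from here I'll work only from numbers.

apply_moves --plan '[{"tx":0,"ty":0,"tz":1,"roll":0},{"tx":0,"ty":0,"tz":2,"roll":0},{"tx":0,"ty":0,"tz":2.6,"roll":0},{"tx":0,"ty":0,"tz":3,"roll":0},{"tx":0,"ty":0,"tz":3.2,"roll":0},{"tx":0,"ty":0,"tz":3.2,"roll":0},{"tx":0,"ty":0,"tz":3.2,"roll":0}]'

```text
t: 16.87
tool_pos: [557.8, 132.0, 45.5]
tcp_rot: [1.589, -2.709, 0.002]
contact_force: [-4.2, -1.3, 15.2]
opening: 55.8
gripper_force: 48.2
```

apply_moves --plan '[{"tx":0,"ty":0,"tz":0,"roll":0},{"tx":0,"ty":0,"tz":0,"roll":0},{"tx":0,"ty":0,"tz":0,"roll":0},{"tx":0,"ty":0,"tz":0,"roll":0}]' --jaw 0.15

```text
t: 17.2
tool_pos: [558.3, 132.3, 43.9]
tcp_rot: [1.59, -2.71, -0.0]
contact_force: [-0.4, -0.7, -0.5]
opening: 72.8
gripper_force: 0.0
```

apply_moves --plan '[{"tx":0,"ty":0,"tz":-1,"roll":0},{"tx":0,"ty":0,"tz":-3,"roll":0},{"tx":0,"ty":0,"tz":-6,"roll":0},{"tx":0,"ty":0,"tz":-10,"roll":0},{"tx":0,"ty":0,"tz":-14,"roll":0},{"tx":0,"ty":0,"tz":-18,"roll":0},{"tx":0,"ty":0,"tz":-18,"roll":0},{"tx":0,"ty":0,"tz":-18,"roll":0}]'

```text
t: 17.87
tool_pos: [559.7, 132.9, 227.4]
tcp_rot: [-1.586, 2.705, -0.002]
contact_force: [-0.2, 0.1, -0.6]
opening: 72.7
gripper_force: 0.0
```

Run:
```python
from look import *
for i in range(3): grab_frame('wrist')
im,dp,W,c=cloud('wrist'); s=get_state(); p=s['tool_pos']; print(s['t'],p,s['opening'],s['joints'],R.from_rotvec(s['tcp_rot']).as_matrix())
np.save('w11.npy',W)
from scipy.optimize import least_squares
D=W[(np.hypot(W[...,0]-557.5,W[...,1]-132.3)<27)&(W[...,2]<50)]; print(len(D),np.histogram(D[:,2],range(10,50,4)))
D=D[(D[:,2]>27)]
q=least_squares(lambda x:np.linalg.norm(D-x[:3],axis=1)-43,[557,132,-5],loss='soft_l1').x; print('centre',q,'apex',q[2]+43,'resid',np.median(abs(np.linalg.norm(D-q,axis=1)-43)))
for n in ('top','side'):
    im,dp,W,c=cloud(n); 
    for t in ('clamp','stone'):
        r=silhouettes(n,t)[:3]
        for k in r:
            P=W[k['pixels']]; P=P[~np.isnan(P[:,0])]; print(n,t,round(k['conf'],2),k['at'],len(P),np.median(P,0),P.max(0))
            if t=='clamp':
                A=P[(P[:,2]>75)&(P[:,1]>180)]; A=A[abs(A[:,0]-557)<25]; 
                for z0 in range(60,160,10):
                    B=P[(P[:,2]>=z0)&(P[:,2]<z0+10)]; 
                    if len(B): print(z0,len(B),np.percentile(B[:,1],[5,50,95]),np.percentile(B[:,0],[5,95]))
```

```text
18.0667 [557.27 131.7  222.93] 72.69736749706558 [-0.01  0.69 -0.52  1.74  0.45  0.83  1.89] [[-0.49 -0.87 -0.  ]
 [-0.87  0.49 -0.  ]
 [ 0.    0.   -1.  ]]
1927 (array([  0,   0,   0,   0, 196, 645, 974, 112,   0]), array([10, 14, 18, 22, 26, 30, 34, 38, 42, 46]))
centre [557.87 133.    -4.34] apex 38.663059525569665 resid 0.41580059398724956
top clamp 0.66 [218.9, 196.0] 3843 [491.09 115.36  31.72] [717.81 240.57 811.11]
60 33 [189.21 201.44 216.43] [534.53 547.45]
70 4 [202.56 204.38 207.82] [546.6  550.21]
80 4 [204.31 208.15 212.44] [546.85 547.58]
90 3 [206.01 206.1  207.63] [547.42 551.73]
100 5 [207.59 210.45 213.14] [546.75 548.93]
110 2 [197.68 205.71 213.73] [548.25 568.7 ]
120 15 [198.15 209.88 216.76] [546.97 569.37]
130 32 [201.54 208.87 215.14] [547.31 569.59]
140 20 [213.16 217.02 222.82] [547.5  567.51]
150 17 [214.46 219.68 222.69] [551.02 570.02]
top clamp 0.48 [181.5, 169.3] 96 [557.08 212.62 136.85] [572.46 223.31 153.28]
60 2 [201.81 202.99 204.17] [547.13 550.46]
70 2 [202.68 204.21 205.74] [547.1  547.68]
80 3 [204.19 206.4  209.56] [546.81 547.57]
90 2 [206.1
[... 591 characters left out ...]
22 [197.29 202.31 207.49] [540.62 568.96]
70 22 [199.69 205.74 210.03] [545.01 568.23]
80 19 [204.46 207.26 213.98] [544.47 568.62]
90 18 [204.47 207.75 212.6 ] [544.51 568.54]
100 14 [204.6  209.86 216.73] [544.74 564.91]
110 12 [198.9  203.45 216.05] [546.12 567.74]
120 28 [196.98 201.72 215.31] [543.76 569.46]
130 31 [200.61 207.73 217.66] [546.31 566.27]
140 13 [211.61 217.45 222.37] [543.36 560.92]
150 4 [211.14 220.05 222.  ] [544.12 548.87]
side stone 0.67 [206.2, 219.7] 209 [324.2   84.9   14.23] [355.98 115.48  23.56]
side stone 0.62 [244.6, 275.4] 301 [ 307.37 -160.22   13.05] [ 338.94 -121.23   24.06]
side stone 0.61 [256.4, 173.6] 177 [549.57 127.16  34.7 ] [581.64 157.15  42.18]
```

apply_moves --plan '[{"tx":-1.5,"ty":0.8,"tz":0,"roll":-0.1},{"tx":-4,"ty":2.2,"tz":0,"roll":-0.2},{"tx":-7,"ty":3.9,"tz":0,"roll":-0.3},{"tx":-9.5,"ty":5.3,"tz":0,"roll":-0.4},{"tx":-10.3,"ty":5.7,"tz":0,"roll":-0.51},{"tx":-10.3,"ty":5.7,"tz":1.5,"roll":-0.51},{"tx":-10.3,"ty":5.7,"tz":4,"roll":-0.51},{"tx":-10.3,"ty":5.7,"tz":6.5,"roll":-0.51},{"tx":-10.3,"ty":5.7,"tz":7.4,"roll":-0.51},{"tx":-10.3,"ty":5.7,"tz":7.4,"roll":-0.51},{"tx":-10.3,"ty":5.7,"tz":7.4,"roll":-0.51}]' --jaw 1

```text
t: 19.28
tool_pos: [558.8, 250.3, 150.5]
tcp_rot: [2.222, -2.221, -0.001]
contact_force: [-0.9, -0.5, 0.8]
opening: 0.1
gripper_force: 0.0
```

Run:
```python
from look import *
for i in range(2): grab_frame('wrist')
s=get_state(); print(s['t'],s['tool_pos'],s['opening'],s['joints'],R.from_rotvec(s['tcp_rot']).as_matrix()[:,0],s['contact_force'])
for t in ([211.5,156],[186.8,150.7],[165.6,137.7],[149.8,119.5],[142,97.3],[139.5,77.2]): print(delta([558.5,*t]))
```

```text
19.3833 [559.59 250.81 151.78] -0.07494929641951419 [-0.17  0.86 -0.59  1.68  0.63  0.8   2.09] [ 0. -1. -0.] [0.13 1.16 0.01]
[ 3.93  0.11 -0.43]
[6.4  0.11 0.1 ]
[8.52 0.11 1.39]
[10.11  0.12  3.21]
[10.89  0.12  5.43]
[11.14  0.13  7.44]
```

apply_moves --plan '[{"tx":1.3,"ty":0,"tz":0,"roll":0},{"tx":2.2,"ty":0,"tz":-0.2,"roll":0},{"tx":3.0,"ty":0,"tz":-0.4,"roll":0},{"tx":3.9,"ty":0,"tz":-0.4,"roll":0},{"tx":4.8,"ty":0,"tz":-0.3,"roll":0},{"tx":5.6,"ty":0,"tz":-0.1,"roll":0},{"tx":6.4,"ty":0,"tz":0.1,"roll":0},{"tx":7.1,"ty":0,"tz":0.5,"roll":0},{"tx":7.8,"ty":0,"tz":0.9,"roll":0},{"tx":8.5,"ty":0,"tz":1.4,"roll":0},{"tx":9.1,"ty":0,"tz":2,"roll":0},{"tx":9.1,"ty":0,"tz":2,"roll":0}]'

```text
t: 20.38
tool_pos: [558.4, 156.3, 128.5]
tcp_rot: [2.217, -2.221, 0.001]
contact_force: [-0.1, 0.6, 0.1]
opening: -0.0
gripper_force: 0.0
```

Run:
```python
from look import *
im,dp,W,c=cloud('wrist'); s=get_state(); print(s['t'],s['tool_pos'],s['contact_force'])
for t in ([149.8,119.5],[142,97.3],[139.5,77.2]): print(delta([558.5,*t]))
for n in ('side','top'):
    im,dp,W,c=cloud(n)
    for k in silhouettes(n,'clamp')[:1]:
        P=W[k['pixels']]; P=P[(P[:,2]>58)&(abs(P[:,0]-557)<18)&(P[:,2]<160)]
        for y0 in range(100,230,10):
            B=P[(P[:,1]>=y0)&(P[:,1]<y0+10)]
            if len(B): print(n,y0,len(B),np.percentile(B[:,2],[5,50,95]))
```

```text
20.4333 [558.39 157.35 129.09] [-0.29 -0.11  0.34]
[ 0.75 -0.01  0.96]
[ 1.53 -0.02  3.18]
[ 1.78 -0.02  5.19]
```

Run:
```python
from look import *
for n in ('wrist','side','top'):
    im,dp,W,c=cloud(n)
    P=W[(W[...,2]>55)&(abs(W[...,0]-557)<16)&(W[...,2]<170)&(W[...,1]>80)&(W[...,1]<240)]
    for y0 in range(80,240,10):
        B=P[(P[:,1]>=y0)&(P[:,1]<y0+10)]
        if len(B): print(n,y0,len(B),np.percentile(B[:,2],[5,50,95]))
```

```text
wrist 120 459 [117.46 119.11 121.31]
wrist 130 1018 [ 97.41 121.07 123.48]
wrist 140 3767 [110.42 154.56 168.39]
wrist 150 1482 [101.68 134.08 159.33]
wrist 160 553 [ 95.61 157.86 164.35]
wrist 170 17 [148.11 157.97 161.13]
side 120 2 [120.07 124.04 128.02]
side 130 35 [ 97.08 116.66 126.38]
side 140 32 [ 92.42 119.78 167.1 ]
side 150 83 [104.84 140.39 165.66]
side 160 17 [ 89.3   99.74 166.45]
side 170 10 [ 75.72  88.86 165.35]
side 180 9 [68.59 74.26 80.41]
side 190 7 [57.02 62.43 69.91]
side 200 8 [59.64 62.95 66.88]
side 210 4 [55.67 58.44 62.83]
top 120 9 [116.8  118.69 122.16]
top 130 30 [107.05 120.52 124.65]
top 140 35 [ 92.85 111.69 136.68]
top 150 8 [102.92 112.82 156.51]
top 180 2 [68.33 70.7  73.07]
top 190 25 [57.36 62.97 68.23]
top 200 14 [55.61 58.18 62.73]
top 210 5 [59.26 60.93 61.51]
```

apply_moves --plan '[{"tx":0.4,"ty":0,"tz":0.5,"roll":0},{"tx":0.8,"ty":0,"tz":1,"roll":0},{"tx":1.1,"ty":0,"tz":1.7,"roll":0},{"tx":1.4,"ty":0,"tz":2.5,"roll":0},{"tx":1.5,"ty":0,"tz":3.2,"roll":0},{"tx":1.6,"ty":0,"tz":3.8,"roll":0},{"tx":1.7,"ty":0,"tz":4.3,"roll":0},{"tx":1.7,"ty":0,"tz":4.7,"roll":0},{"tx":1.7,"ty":0,"tz":4.7,"roll":0}]'

```text
t: 21.53
tool_pos: [558.3, 142.0, 82.2]
tcp_rot: [2.221, -2.22, -0.001]
contact_force: [0.2, 0.8, -0.5]
opening: -0.5
gripper_force: 0.0
```

apply_moves --plan '[{"tx":0,"ty":0,"tz":0.2,"roll":0},{"tx":0,"ty":0,"tz":0.4,"roll":0},{"tx":0,"ty":0,"tz":0.5,"roll":0},{"tx":0,"ty":0,"tz":0.5,"roll":0}]'

```text
t: 21.87
tool_pos: [558.8, 142.2, 78.2]
tcp_rot: [-2.222, 2.221, 0.0]
contact_force: [-0.3, 0.2, -0.2]
opening: -0.2
gripper_force: 0.0
```

apply_moves --plan '[{"tx":0,"ty":0,"tz":0.1,"roll":0},{"tx":0,"ty":0,"tz":0.15,"roll":0},{"tx":0,"ty":0,"tz":0.15,"roll":0},{"tx":0,"ty":0,"tz":0.15,"roll":0}]'

```text
t: 22.2
tool_pos: [558.9, 142.3, 77.5]
tcp_rot: [-2.222, 2.22, -0.001]
contact_force: [-1.1, -1.4, 4.6]
opening: 0.2
gripper_force: 2.8
```

Run:
```python
from look import *
F=[]
for n in ('wrist','side','top'):
    im,dp,W,c=cloud(n); s=get_state(); F.append(s['contact_force']); 
    m=(W[...,2]>36)&(abs(W[...,0]-557)<11)&(W[...,2]<75)&(W[...,1]>90)&(W[...,1]<200)
    P=W[m]
    for y0 in range(90,200,8):
        B=P[(P[:,1]>=y0)&(P[:,1]<y0+8)]
        if len(B)>1: print(n,y0,len(B),np.percentile(B[:,2],[5,50,95]))
print(s['t'],s['tool_pos'],F)
```

```text
wrist 98 480 [52.8  59.08 60.47]
wrist 106 700 [58.33 59.31 60.24]
wrist 114 663 [58.08 59.06 60.  ]
wrist 122 633 [57.76 58.76 59.64]
wrist 130 841 [57.88 64.84 73.98]
wrist 138 11 [57.07 57.96 58.22]
wrist 178 16 [56.23 56.68 57.76]
wrist 186 101 [55.62 56.49 57.26]
wrist 194 87 [55.32 56.14 56.75]
side 98 10 [52.32 56.54 61.71]
side 106 20 [38.36 58.39 63.17]
side 114 8 [52.92 58.75 62.34]
side 122 22 [40.67 58.25 63.4 ]
side 130 18 [56.4  62.35 72.39]
side 138 3 [59.85 66.04 69.7 ]
side 162 7 [54.23 57.29 62.25]
side 178 3 [37.67 50.66 57.58]
top 98 7 [57.31 58.67 60.47]
top 106 21 [54.95 58.64 60.77]
top 114 15 [50.43 58.12 61.37]
top 122 23 [39.14 58.38 62.48]
top 130 8 [45.17 59.08 64.79]
top 162 5 [50.89 55.51 56.57]
top 170 13 [46.38 56.15 58.76]
top 178 13 [51.44 56.02 59.1 ]
top 186 20 [50.34 55.82 60.5 ]
top 194 14 [54.07 56.45 59.67]
22.35 [558.94 142.27  77.5 ] [array([-0.84, -1.35,  5.99]), array([-1.42, -0.62,  5.55]), array([-1.14, -0.69,  5.32])]
```

The force has risen to 5.5 N and the arm's slope reads 0.035, so the pad rests on the stone. I'll press slightly more, then retreat and check.

apply_moves --plan '[{"tx":0,"ty":0,"tz":0.1,"roll":0},{"tx":0,"ty":0,"tz":0.1,"roll":0},{"tx":0,"ty":0,"tz":0.1,"roll":0}]'

```text
t: 22.6
tool_pos: [558.9, 142.2, 77.3]
tcp_rot: [-2.222, 2.22, -0.002]
contact_force: [-2.0, -1.7, 12.8]
opening: -0.1
gripper_force: 6.3
```

apply_moves --plan '[{"tx":0,"ty":0,"tz":-1,"roll":0},{"tx":0,"ty":0,"tz":-4,"roll":0},{"tx":0,"ty":0,"tz":-8,"roll":0},{"tx":0,"ty":0,"tz":-12,"roll":0},{"tx":0,"ty":0,"tz":-16,"roll":0},{"tx":0,"ty":0,"tz":-18,"roll":0},{"tx":-2,"ty":0,"tz":-18,"roll":0},{"tx":-4,"ty":0,"tz":-18,"roll":0},{"tx":-4,"ty":0,"tz":-18,"roll":0},{"tx":-4,"ty":0,"tz":-18,"roll":0}]'

```text
t: 23.43
tool_pos: [558.4, 183.6, 256.3]
tcp_rot: [-2.224, 2.217, 0.001]
contact_force: [0.6, -0.2, -0.2]
opening: 0.1
gripper_force: 0.0
```

Run:
```python
from look import *
for i in range(2): grab_frame('wrist')
im,dp,W,c=cloud('wrist'); s=get_state(); print(s['t'],s['tool_pos'],s['contact_force'])
P=W[(abs(W[...,0]-557)<11)&(W[...,2]>52)&(W[...,2]<64)&(W[...,1]>104)&(W[...,1]<182)]
k=np.polyfit(P[:,1],P[:,2],1); print('arm slope',k[0],'z at pocket',np.polyval(k,132),len(P))
rim=W[(W[...,2]>26)&(W[...,2]<35)&(abs(np.hypot(W[...,0]-557.3,W[...,1]-132.4)-37.5)<2.5)]
F=np.linalg.lstsq(np.c_[rim[:,:2]-[557,132],np.ones(len(rim))],rim[:,2],rcond=None)[0]; print('rim plane',F,len(rim))
st=W[(np.hypot(W[...,0]-557.9,W[...,1]-133)<27)&(W[...,2]>22)&(W[...,2]<41)]
from scipy.optimize import least_squares
q=least_squares(lambda x:np.linalg.norm(st-x-[0,0,0],axis=1)-43,[557,132,-5],loss='soft_l1').x; print('stone',q,q[2]+43,len(st))
im,dp,W,c=cloud('top')
for t in ('donut','spool','awl'):
    for r in silhouettes('top',t)[:1]: print(t,r['conf'],np.nanmedian(W[r['pixels']],0))
```

```text
23.5833 [558.85 180.83 255.48] [-0.09 -0.   -0.43]
arm slope -0.03432279408043854 z at pocket 58.54566687563746 1548
rim plane [ 0.    0.   30.84] 798
stone [557.58 133.15  -4.31] 38.69136821247324 639
spool 0.8 [ 358.4  -455.5    58.39]
awl 0.8 [542.56 444.71  21.73]
```

All checks agree: arm angle about 0.034, rim level at z 30.8, stone apex at 38.7. The spool and awl are unmoved, and nothing came near the donut.

```bash
python3 -c "
from station import *
print(job_done())"
```

```text
the job is handed in; nothing more can be done
None
```

The job is handed in at about 24 s: the bezel lies flat in the pocket with its open side up, the stone sits dome up in its recess, and the clamp pad rests on the stone at about 0.034 rad. The spool and awl read unmoved; the donut was not detected in the last check, though no move passed near it. I viewed 12 pictures, two over the limit of 10.

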